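Set the run-out stand and lay a camshaft on it

TASK

Get the camshaft ready for its run-out check: push the sliding V-rest of the stand along its rail until the two V-rests stand as far apart as the camshaft's two end bearing journals, then lift the camshaft off the rubber mat and lay it in the two Vs, either way round, so that each V sits wholly under an end journal. Set the ground shaft down gently, do not drop it, let go, and leave the tappets, the bearing cap and the spanner lying where they are.

Things in the scene. Friction and masses are not known exactly. Their poses are not given: they have to be found in the camera images.
- stand: Run-out stand, fixed to the bench, left or right, turned up to 0.3 rad. A dark steel rail, 70 mm wide (x), 355 mm long (its y, from -185 to +170 mm), top 22 mm above the bench; feet 96 mm wide. Origin on the bench under the rail's centreline; y along the rail, x away from the robot. It carries a fixed V-rest at y = -100 mm and a sliding one.
- fixed_v (a point): Where the middle of a journal lies (on its axis) when seated in the middle of the fixed V: 85 mm above the bench; axes as the stand's. Each V-rest is a V-plate 58 mm wide (x), 12 mm thick (y), tips 87 mm above the bench, mouth 44 mm wide, 45 degree flanks, on a grey block 76 (x) x 36 (y) mm whose top is 38 mm above the bench.
- gauge (a point): Centre of the dial gauge, 150 mm above the bench, swung away behind the fixed end of the rail: 56 mm in diameter, on an arm from a 12 mm column, 172 mm high, that stands on the rail at the stand's x = 0, y = -168 mm. Keep clear.
- rest (a joint): The sliding V-rest along the rail, m, 0 to 0.150, growing towards the stand's +y, away from the fixed V. Distance between the V-plates, centre to centre = 0.095 + this value. Rubs with about 4 N (and 10 N s/m of drag) all the way and stays where it is left; no detents. It starts nearer to the fixed V than the camshaft needs.
- rest_v (a point): The same seating point in the sliding V, moving with it: 85 mm above the bench; axes as the stand's.
- rest_grip (a point): Centre of the top of the sliding rest's upright black knob, 20 mm in diameter, 44 to 76 mm above the bench, on a lug (16 mm wide along y, top at 38 mm) at the stand's x = -62 mm, the side nearest the robot, level with the sliding V along y. It does not turn. Push it along the rail with shut fingers, or pinch it.
- cam: Steel camshaft, about 0.7 kg, lying on the mat, axis 17 mm above the bench. Origin on the axis midway between the end journals, near its centre of mass (5 mm); x along the axis, within 0.5 rad of the robot's x. Shaft 22 mm in diameter, free to grip 41 mm either side of the origin; cam lobes 14 mm wide at x = -72, -48, 48, 72 mm, reaching 19 mm from the axis, stop it rolling.
- journal_a (a point): Middle of the end bearing journal at the drive end (cam x = +100 mm), on the axis. The journal is 28 mm in diameter, 26 mm long; beyond it a dark drive end 24 mm in diameter reaches x = +125 mm.
- journal_b (a point): Middle of the other end journal (cam x = -100 mm), on the axis: also 28 mm in diameter, 26 mm long; the shaft ends with it at x = -113 mm.
- mat: Black rubber mat 300 (x) x 220 (y) x 3 mm, fixed on the bench; origin under its centre.
- tappet1: Bucket tappet, a plain steel cylinder 30 mm in diameter, 26 mm high, standing on the mat; origin under its centre. Leave alone.
- tappet2: A second bucket tappet, the same. Leave alone.
- bearing_cap: Aluminium bearing cap, a small bridge 18 x 58 x 26 mm on the mat (bolt heads to 31 mm); origin under its centre. Leave alone.
- spanner: Steel spanner 190 mm long lying behind the stand; leave alone.

How it is judged:
By the outcome, as a careful person would: the job done as asked, in the order asked, and still so for the second after the job is handed in, with the robot touching nothing.
It also fails if it takes over 54 s, if anything falls off the work surface, if the arm or the gripper's body presses on something with over 40 N, if the wrist force passes 120 N, or if a joint passes its speed limit or range.

ROBOT

A 7-joint arm with a two-finger parallel gripper is mounted at the origin on the work surface. World frame = base frame: x ahead of the robot, y to its left, z up, the work surface at z = 0. Lengths are in m, angles in rad, forces in N, time in s.
With the tool pointing down it reaches from about 0.4 to 0.875 m from the base axis. Payload 19.3 kg.
Tool frame: the origin (TCP) lies at the very end of the fingers, on their centre line; the grasp point (between the pads) lies 19 mm behind it; z points along the fingers, y is the line along which they close (so a half turn about z gives the same grasp; the last joint's range is limited). The gripper opens to 85 mm and grips with 20 to 120 N. Pads are 22 mm wide; open, the fingers measure 114 mm over their backs; the gripper's body (76 mm by 85 mm) begins 54 mm behind the grasp point. The pads swing forward as they close: fully open they stand 13 mm farther back than shut.
Start: joints at [1.173, 0.521, -0.036, 1.599, 0.021, 1.021, -0.113], TCP at [0.201, -0.592, 0.231] pointing down, gripper open.
Joint ranges: [-2.91, 2.91], [-0.3, 2.13], [-1.5, 1.42], [0.17, 2.43], [-1.26, 4.41], [0.16, 1.93], [-2.52, 2.52]. Speed limits (rad/s): [1.89, 1.89, 2.39, 2.39, 3.01, 3.01, 3.01].

INTERFACE

Orientations are given as [roll, pitch, yaw] about the fixed x, y, z axes, in that order (R = Rz(yaw) Ry(pitch) Rx(roll)).
In Python, from workcell import observe, grab_frame, job_done gives the robot as it stands.
- The arm moves only by the tool move_arm, never from a script. Its argument "plan" is a list that holds one entry, the list of rows, each a list of 7 numbers: the shift along the tool's x, y, z each as a share of 0.02 m, from -1 to 1, then the turn, a rotation vector about the tool's x, y, z each as a share of 6 degrees, from -1 to 1, then the opening, from -1 (shut) to 1 (fully open). A call has exactly 10 rows; each row shifts and turns the commanded pose from where the row before left it, along the tool's axes as they then stand; what a row does not reach is not made up. A row lasts 1/10 s, in which the tool goes at most 50 mm and 8.59 degrees, less where a joint would pass 70% of its speed; a pose out of reach is approached as far as the arm can. A call with a number of a shift or a turn outside -1 to 1 is refused whole. A call with a gripper value outside its range is refused whole. The fingers move at their own pace and stop on an object; "grip_force" is the grip in N (left out, the last holds). Time passes only in rows, so rows that do not move let the fingers close, or fill a call up. It gives the time, the measured TCP pose, the force, the opening and the grip force at its end, in the units of the state.
- observe(): the state, without advancing time (a new reading comes with each control period).
- grab_frame(name): name is "scene" or "top" or "wrist"; returns a dict with "color" (480x640x3 uint8, red, green, blue), "intrinsics" (3x3 intrinsics, pixels), "position" and "orientation" of the camera in the world; the wrist camera has in their place "tool_from_camera" (4x4, takes a point from camera to tool coordinates, whose origin is the TCP and whose axes are the flange's). Camera axes: x right, y down, z forward; pixel columns grow to the right and rows downward; lengths in m; the calibration is good to about 2 mm. A picture is of the moment at which its call begins: read the wrist's pose just before it. There is no depth.
- job_done(): hands the job in; it is judged then, once.
The state is a dict: "clock": time; "qpos": joint angles; "qd": joint speeds; "joint_efforts": joint torques, N m; "position": TCP position; "tool_rot": TCP orientation; "force": force on the tool from outside, world axes, zero at the start; "moment": the same for the moment, N m; "grip_width": finger opening in m; "finger_force": force on a finger pad.
Only numpy, scipy, OpenCV 4.12 (cv2) and the standard library are available. Lean on these libraries where they do the work, as an engineer would, in place of code of your own. Each camera call takes 0.05 s, during which the arm holds its last target. There are 200 camera calls.

## Working session

There is one attempt and no reset: what is moved stays moved. The work goes in short steps, Python scripts to look and compute and a tool call to move; the robot and the scene stay as the last step left them, time stands still between calls to the robot, and variables do not carry over. Pictures are saved under pics/ and viewed, at most 10 in all, crops included, and the job is handed in when it is done.

Besides the shell and the picture viewer there is one more tool, called after "Request:" as name(argument=value, ...), one argument or row to a line, values as JSON. move_arm: Moves the arm, as the interface text tells. Shift numbers are shares of 0.02 m and turn numbers shares of 6 degrees, none past 1 either way. Its arguments: {"type":"object","properties":{"plan":{"type":"array"},"grip_force":{"type":"number"}},"required":["plan"]}

```bash
ls; mkdir -p pics
python3 - <<'E'
from workcell import observe, grab_frame
import cv2,numpy as np
s=observe();print(s)
for n in("top","scene"):
    f=grab_frame(n);cv2.imwrite(f"pics/{n}0.png",f["color"][:,:,::-1]);print(n,f["intrinsics"],f["position"],f["orientation"])
    np.savez(f"pics/{n}0.npz",**{k:np.array(v) for k,v in f.items() if k!="name"})
E
```

```text
pics
{'clock': 0.0, 'qpos': array([ 1.17279018,  0.52203231, -0.03634136,  1.59998955,  0.02122286,
        1.02112791, -0.11282948]), 'qd': array([ 1.70010449e-04, -4.37682270e-05,  1.74421311e-03,  1.11222284e-03,
       -1.32604028e-04, -2.00973607e-03, -3.75795700e-04]), 'joint_efforts': array([-3.85971396e-05, -9.27108622e+01,  1.97938442e+00, -3.69921756e+01,
        1.77041598e-02,  8.24089773e-03,  3.47762565e-06]), 'position': array([ 0.20108555, -0.59140803,  0.2307208 ]), 'tool_rot': array([-3.14042531e+00,  9.70111769e-05,  3.27790471e-01]), 'force': array([-0.44564952, -0.540582  ,  0.1504419 ]), 'moment': array([-0.03994725,  0.00426339,  0.0238922 ]), 'finger_force': 0.0, 'grip_width': 0.08565275008152373}
top [[497.76273705   0.         311.74167948]
 [  0.         497.76273705 246.29472645]
 [  0.           0.           1.        ]] [ 0.36002888 -0.03279447  1.20372444] [-2.97918139e+00  2.71847212e-03 -1.58542156e+00]
scene [[616.65528192   0.         328.71373435]
 [  0.         616.65528192 238.61373112]
 [  0.           0.           1.        ]] [1.03642904 0.5767811  0.96045998] [-2.37798804 -0.0121776   2.46845965]
```

View pics/top0.png

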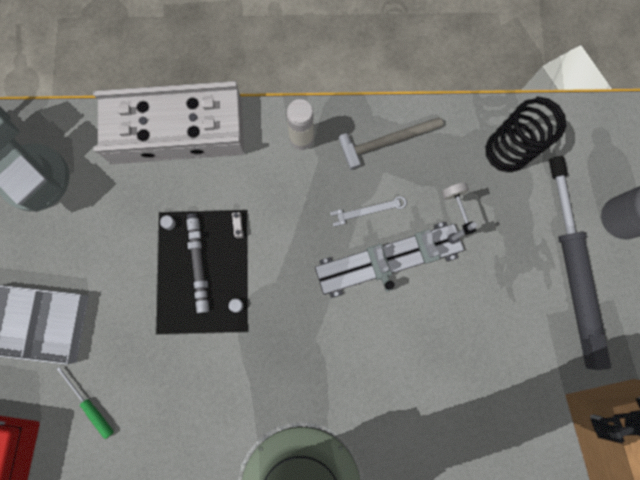

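View pics/scene0.png

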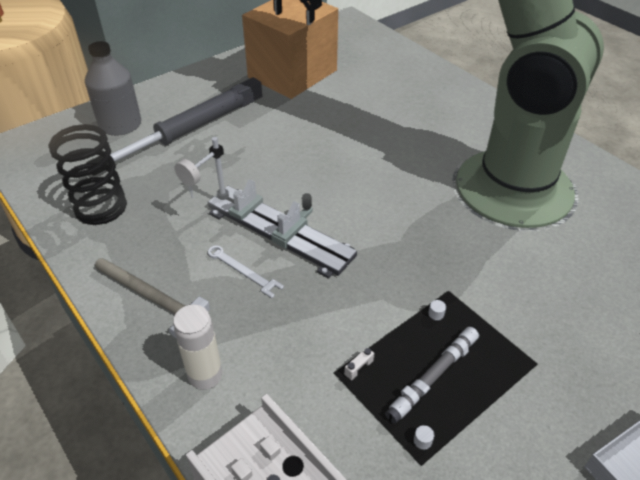

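The top view shows the mat with the camshaft at about (197,265), the stand with its rail at (390,260), fixed V at about (440,240) and sliding V with its knob at (389,284). The scene view shows the same things from the far left. Next I enlarge the top view to measure them.

```bash
cat > h.py <<'E'
import numpy as np,cv2
from scipy.spatial.transform import Rotation as Ro
from workcell import observe,grab_frame
def load(n): return dict(np.load(f"pics/{n}.npz"))
def cast(f,uv,z):
    R=Ro.from_euler('xyz',f["orientation"]).as_matrix();d=R@np.linalg.inv(f["intrinsics"])@np.r_[uv,1.]
    p=f["position"];return p+d*(z-p[2])/d[2]
def proj(f,P):
    R=Ro.from_euler('xyz',f["orientation"]).as_matrix();c=f["intrinsics"]@(R.T@(np.array(P)-f["position"]));return c[:2]/c[2]
E
python3 - <<'E'
from h import *
f=load("top0");im=f["color"][:,:,::-1]
a=cv2.resize(im[170:310,310:490],None,fx=4.4,fy=4.4,interpolation=cv2.INTER_CUBIC)
b=cv2.resize(im[200:340,145:260],None,fx=4.2,fy=4.2,interpolation=cv2.INTER_CUBIC)
cv2.imwrite("pics/ca.png",a[:600,:800]);cv2.imwrite("pics/cb.png",b)
g=cv2.cvtColor(np.ascontiguousarray(im),cv2.COLOR_BGR2GRAY)
# cam: bright pixels in mat
m=np.zeros_like(g);m[212:330,160:245]=(g[212:330,160:245]>60)
n,l,st,c=cv2.connectedComponentsWithStats(m)
for i in range(1,n):
    if st[i,4]>15:
        ys,xs=np.where(l==i);r=cv2.minAreaRect(np.c_[xs,ys].astype(np.float32));print(i,st[i],c[i],r)
E
```

```text
2 [231 212  12  27 256] [236.66015625 224.53125   ] ((236.56344604492188, 224.88832092285156), (26.361408233642578, 9.974587440490723), 85.91438293457031)
3 [160 215  15  15 184] [166.875      222.10869565] ((167.0, 222.0), (14.0, 14.0), 90.0)
4 [ 186  214   23  100 1091] [196.472044   263.86984418] ((196.6795654296875, 263.13665771484375), (99.4458999633789, 15.115912437438965), 82.27816772460938)
5 [228 298  15  15 180] [235.01666667 305.07222222] ((235.0, 305.0), (14.0, 14.0), 90.0)
```

View pics/ca.png

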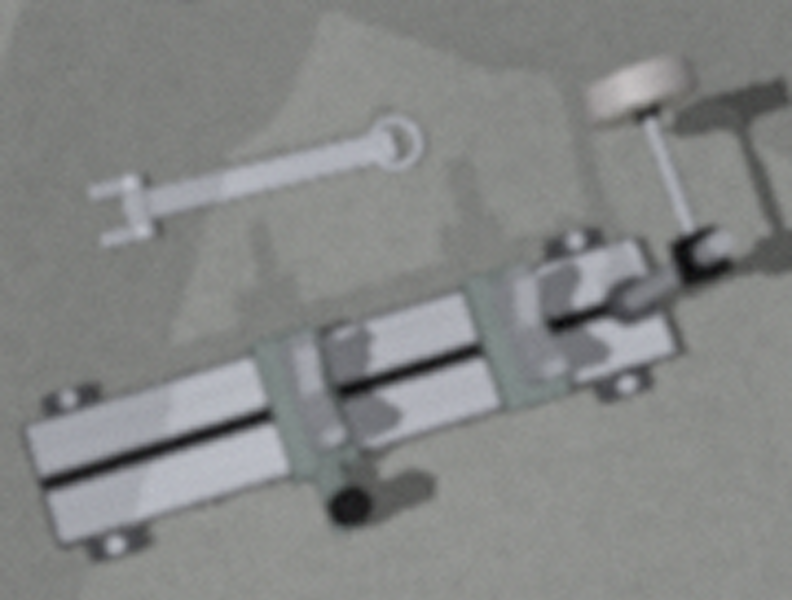

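View pics/cb.png

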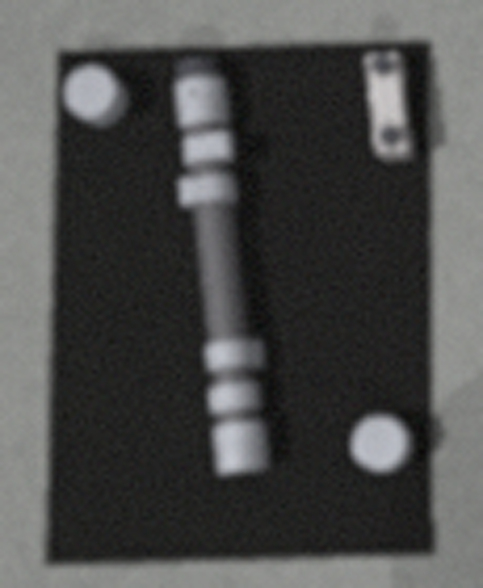

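The stand crop shows the rail ends at about (43,484) and (660,294) and the knob top at (350,506). The camshaft crop shows journal A at about (202,100), below the dark drive end, and journal B at about (241,447), with tappets at (92,95) and (381,443) and the cap at (388,105).

Run:
```python
from h import *
np.set_printoptions(precision=4,suppress=True)
f=load("top0")
A=lambda u,v:((u+.5)/4.4-.5+310,(v+.5)/4.4-.5+170)
B=lambda u,v:((u+.5)/4.2-.5+145,(v+.5)/4.2-.5+200)
c=[cast(f,A(*p),.022) for p in((25,425),(60,545),(640,238),(680,350))]
L=(c[0]+c[1])/2;Rr=(c[2]+c[3])/2;y=(L-Rr)/np.linalg.norm(L-Rr);x=np.array([y[1],-y[0],0])
print("len",np.linalg.norm(L-Rr),"w",np.linalg.norm(c[0]-c[1]))
O=(Rr+y*.185+L-y*.170)/2;O[2]=0
print("O",O,"yaw",np.arctan2(-y[0],y[1]))
k=cast(f,A(350,506),.076);print("knob",k,"stand xy",(k-O)@x,(k-O)@y, "rest",(k-O)@y+.005)
for n,p in(("slidV tips",(316,390)),("fixV",(537,323))):
    q=cast(f,A(*p),.08);print(n,(q-O)@x,(q-O)@y)
ja=cast(f,B(202,100),.022);jb=cast(f,B(241,447),.022);d=ja-jb
print("ja",ja,"jb",jb,np.linalg.norm(d),"mid",(ja+jb)/2,"yaw",np.arctan2(d[1],d[0]))
for n,p,z in(("t1",(92,95),.029),("t2",(381,443),.029),("cap",(388,105),.03)):print(n,cast(f,B(*p),z))
for r in(.0,.105):print("knob at",O-.062*x+(r-.005)*y)
```

```text
len 0.35454112326714726 w 0.06769841248103847
O [ 0.5205 -0.212   0.    ] yaw 0.2855146731511707
knob [ 0.4542 -0.2066  0.076 ] stand xy -0.062085135858265014 0.02388726202291458 rest 0.02888726202291458
slidV tips -6.546862979513873e-05 0.022168798789818856
fixV -0.0007122854653770182 -0.09874850798601342
ja [0.6142 0.2554 0.022 ] jb [0.4147 0.2287 0.022 ] 0.20135255227731022 mid [0.5144 0.2421 0.022 ] yaw 0.13312092655207022
t1 [0.6166 0.317  0.029 ]
t2 [0.4154 0.1489 0.029 ]
cap [0.608  0.1467 0.03  ]
knob at [ 0.4624 -0.2343  0.    ]
knob at [ 0.4328 -0.1335  0.    ]
```

Measured: the rest sits at about 0.029 and needs to move about 77 mm to 0.105. First I move to above the knob.

Request:
move_arm(
  plan=[
    [[1, -0.85, 0, 0, 0, 0.04, 1], [1, -0.85, 0, 0, 0, 0.04, 1], [1, -0.85, 0, 0, 0, 0.04, 1], [1, -0.85, 0, 0, 0, 0.04, 1], [1, -0.85, 0, 0, 0, 0.04, 1], [1, -0.85, 0, 0, 0, 0.04, 1], [1, -0.85, 0, 0, 0, 0.04, 1], [1, -0.85, 0, 0, 0, 0.04, 1], [1, -0.85, 0, 0, 0, 0.04, 1], [1, -0.85, 0, 0, 0, 0.04, 1]],
  ],
)

```text
clock: 1.1
position: [0.3404, -0.368, 0.2311]
tool_rot: [-3.141, 0.0, 0.286]
force: [0.4, 0.2, -0.5]
grip_width: 0.0853
finger_force: 0.0
```

Request:
move_arm(
  plan=[
    [[1, -0.8, 0.4, 0, 0, 0, 1], [1, -0.8, 0.4, 0, 0, 0, 1], [1, -0.8, 0.4, 0, 0, 0, 1], [1, -0.8, 0.4, 0, 0, 0, 1], [1, -0.8, 0.4, 0, 0, 0, 1], [1, -0.8, 0.4, 0, 0, 0, 1], [1, -0.8, 0.4, 0, 0, 0, 1], [0.5, -0.8, 0.4, 0, 0, 0, 1], [0, 0, 0.4, 0, 0, 0, 1], [0, 0, 0, 0, 0, 0, 1]],
  ],
)

```text
clock: 2.1
position: [0.4473, -0.2037, 0.1584]
tool_rot: [-3.141, 0.002, 0.287]
force: [-0.2, -0.3, -0.3]
grip_width: 0.0857
finger_force: 0.0
```

```bash
cat > to.py <<'E'
# prints tool-frame shares from the measured pose to a target x y z yaw
import sys;from h import *
s=observe();t=[float(v) for v in sys.argv[1:5]]
R=Ro.from_euler('xyz',s["tool_rot"]).as_matrix();Rt=Ro.from_euler('xyz',[np.pi,0,t[3]]).as_matrix()
print(s["clock"],s["position"].round(4),s["tool_rot"].round(4),s["grip_width"].round(4),s["force"].round(1))
print("shift rows",(R.T@(np.array(t[:3])-s["position"])/.02).round(2),"turn rows",(np.degrees(Ro.from_matrix(R.T@Rt).as_rotvec())/6).round(2))
E
python3 to.py .4542 -.2066 .046 .2855
python3 - <<'E'
from h import *
f=grab_frame("wrist");cv2.imwrite("pics/w1.png",f["color"][:,:,::-1])
s=observe();R=Ro.from_euler('xyz',s["tool_rot"]).as_matrix();T=f["tool_from_camera"];K=f["intrinsics"];print(K[0],T)
def pj(P):
    c=np.linalg.inv(T)@np.r_[R.T@(np.array(P)-s["position"]),1];c=K@c[:3];return c[:2]/c[2]
print(pj([.4542,-.2066,.076]))
E
```

```text
[370.09129626   0.         318.20867158] [[-4.49737586e-04 -9.51736704e-01 -3.06915370e-01  7.75237445e-02]
 [ 9.99999832e-01 -3.15837444e-04 -4.85943155e-04 -1.02737798e-04]
 [ 3.65554571e-04 -3.06915537e-01  9.51736686e-01 -1.43089963e-01]
 [ 0.00000000e+00  0.00000000e+00  0.00000000e+00  1.00000000e+00]]
[325.04329322 237.51238893]Traceback (most recent call last):
  File "to.py", line 5, in <module>
    print(s["clock"],s["position"].round(4),s["tool_rot"].round(4),s["grip_width"].round(4),s["force"].round(1))
                                                                   ^^^^^^^^^^^^^^^^^^^^^
AttributeError: 'float' object has no attribute 'round'
```

View pics/w1.png

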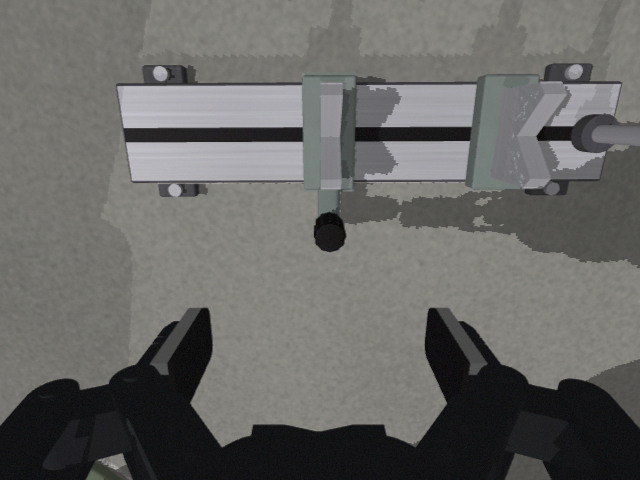

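The wrist view shows the knob top at about (330,236), and the projection predicted (325,238), so the two agree within 3 mm. I descend and pinch it.

```bash
sed -i 's/s\["grip_width"\].round(4)/round(float(s["grip_width"]),4)/' to.py; python3 to.py .4545 -.208 .048 .2855
```

```text
2.15 [ 0.4473 -0.2043  0.1589] [-3.1412e+00  1.0000e-03  2.8550e-01] 0.0856 [-0.4 -0.7  0.5]
shift rows [0.3  0.28 5.55] turn rows [-0.    0.01  0.  ]
```

Request:
move_arm(
  plan=[
    [[0.15, 0.14, 0.8, 0, 0, 0, 1], [0.15, 0.14, 0.8, 0, 0, 0, 1], [0, 0, 0.8, 0, 0, 0, 1], [0, 0, 0.8, 0, 0, 0, 1], [0, 0, 0.8, 0, 0, 0, 1], [0, 0, 0.8, 0, 0, 0, 1], [0, 0, 0.75, 0, 0, 0, 1], [0, 0, 0, 0, 0, 0, 1], [0, 0, 0, 0, 0, 0, -0.6], [0, 0, 0, 0, 0, 0, -0.8]],
  ],
  grip_force=25,
)

```text
clock: 3.15
position: [0.4555, -0.2081, 0.0492]
tool_rot: [3.141, -0.001, 0.285]
force: [-1.3, 0.1, -0.0]
grip_width: 0.059
finger_force: 0.0
```

Request:
move_arm(
  plan=[
    [[0, 0, 0, 0, 0, 0, -1], [0, 0, 0, 0, 0, 0, -1], [0, 0, 0, 0, 0, 0, -1], [0, 0, 0, 0, 0, 0, -1], [0, 0, 0, 0, 0, 0, -1], [0, 0, 0, 0, 0, 0, -1], [0, 0, 0, 0, 0, 0, -1], [0, 0, 0, 0, 0, 0, -1], [0, 0, 0, 0, 0, 0, -1], [0, 0, 0, 0, 0, 0, -1]],
  ],
)

```text
clock: 4.15
position: [0.4554, -0.2078, 0.0488]
tool_rot: [3.141, -0.0, 0.286]
force: [-1.8, -0.7, 7.9]
grip_width: 0.0192
finger_force: 25.2
```

The knob is pinched (19 mm) and reads as rest ≈ 0.027. I slide it +77.5 mm.

Request:
move_arm(
  plan=[
    [[0, -0.25, 0, 0, 0, 0, -1], [0, -0.5, 0, 0, 0, 0, -1], [0, -0.6, 0, 0, 0, 0, -1], [0, -0.6, 0, 0, 0, 0, -1], [0, -0.6, 0, 0, 0, 0, -1], [0, -0.6, 0, 0, 0, 0, -1], [0, -0.5, 0, 0, 0, 0, -1], [0, -0.23, 0, 0, 0, 0, -1], [0, 0, 0, 0, 0, 0, -1], [0, 0, 0, 0, 0, 0, -1]],
  ],
)

```text
clock: 5.15
position: [0.433, -0.1328, 0.0487]
tool_rot: [-3.141, 0.0, 0.286]
force: [-5.1, 2.8, 14.0]
grip_width: 0.0192
finger_force: 25.8
```

Request:
move_arm(
  plan=[
    [[0, 0, 0, 0, 0, 0, 1], [0, 0, 0, 0, 0, 0, 1], [0, 0, 0, 0, 0, 0, 1], [0, 0, 0, 0, 0, 0, 1], [0, 0, 0, 0, 0, 0, 1], [0, 0, 0, 0, 0, 0, 1], [-0.1, 0.3, -1, 0, 0, 0, 1], [-0.1, 0.5, -1, 0, 0, 0, 1], [-0.1, 0.5, -1, 0, 0, 0, 1], [-0.1, 0.5, -1, 0, 0, 0, 1]],
  ],
)

```text
clock: 6.15
position: [0.4357, -0.1703, 0.1291]
tool_rot: [-3.142, 0.0, 0.286]
force: [-0.1, -0.9, 0.4]
grip_width: 0.0853
finger_force: 0.0
```

Request:
move_arm(
  plan=[
    [[0, 0.6, -1, 0, 0, 0, 1], [0, 0.6, -1, 0, 0, 0, 1], [0, 0.4, -1, 0, 0, 0, 1], [0, 0.4, -1, 0, 0, 0, 1], [0, 0.2, -1, 0, 0, 0, 1], [0, 0.2, -0.5, 0, 0, 0, 1], [0, 0, 0, 0, 0, 0, 1], [0, 0, 0, 0, 0, 0, 1], [0, 0, 0, 0, 0, 0, 1], [0, 0, 0, 0, 0, 0, 1]],
  ],
)

```text
clock: 7.15
position: [0.449, -0.2156, 0.2375]
tool_rot: [-3.141, 0.001, 0.286]
force: [0.2, 0.3, -0.0]
grip_width: 0.0856
finger_force: 0.0
```

```bash
python3 to.py .44 -.16 .2 .2855
python3 - <<'E'
from h import *
s=observe();f=grab_frame("wrist");cv2.imwrite("pics/w2.png",f["color"][:,:,::-1])
t=grab_frame("top");cv2.imwrite("pics/top2.png",t["color"][:,:,::-1])
np.savez("pics/w2.npz",pos=s["position"],rot=s["tool_rot"],**f)
E
```

```text
7.15 [ 0.449  -0.2156  0.2375] [-3.1408e+00  9.0000e-04  2.8620e-01] 0.0856 [ 0.2  0.3 -0. ]
shift rows [ 0.35 -2.8   1.88] turn rows [-0.01  0.01  0.01]
```

View pics/w2.png

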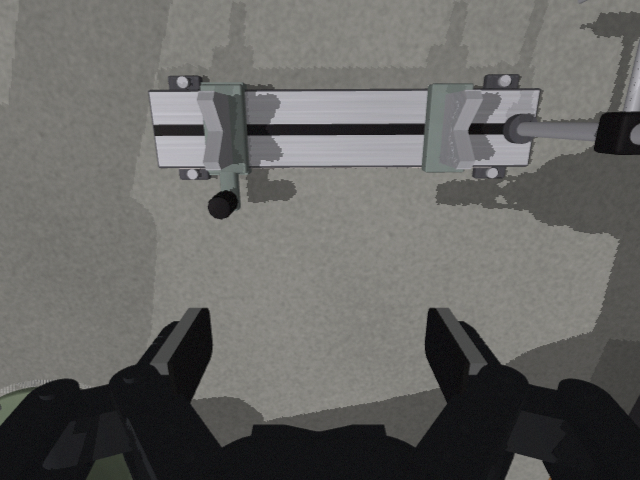

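The wrist view shows the sliding block between columns 204 and 243 and the fixed block from 429 to 467. The knob top is at about (220,206), and the rail ends are at (154,129) and (535,128). I compute the spacing and axes from these.

Run:
```python
from h import *
np.set_printoptions(precision=4,suppress=True)
f=load("w2");R=Ro.from_euler('xyz',f["rot"]).as_matrix();T=f["tool_from_camera"]
p0=R@T[:3,3]+f["pos"];Rc=R@T[:3,:3]
def c(u,v,z):
    d=Rc@np.linalg.inv(f["intrinsics"])@[u,v,1];return p0+d*(z-p0[2])/d[2]
c4=[c(*q,.022) for q in((150,91),(159,167),(541,89),(528,166))]
L=(c4[0]+c4[1])/2;r=(c4[2]+c4[3])/2;y=(L-r)/np.linalg.norm(L-r);x=np.array([y[1],-y[0],0])
O=(r+y*.185+L-y*.17)/2;O[2]=0;print("O",O,"yaw",np.arctan2(-y[0],y[1]),"len",np.linalg.norm(L-r),"w",np.linalg.norm(c4[0]-c4[1]))
for n,q,z in(("slide blk in",(243.5,88),.038),("slide blk in low",(243.5,170),.038),("fix blk in",(429,86),.038),("fix blk in low",(425,170),.038),("knob",(220,206),.076)):
    e=c(*q,z);print(n,(e-O)@x,(e-O)@y)
```

```text
O [ 0.52   -0.2117  0.    ] yaw 0.28946385041870115 len 0.3525657721069525 w 0.06773318199792959
slide blk in 0.034821194184329864 0.08072560300875428
slide blk in low -0.034967635775318195 0.08532541346990322
fix blk in 0.03580250994161414 -0.07846484256912283
fix blk in low -0.035565413868784326 -0.08110525833693008
knob -0.06004342021835793 0.09939325946204322
```

The spacing checks out at about 0.200 m. Now I travel to above the camshaft.

Request:
move_arm(
  plan=[
    [[0.35, -1, 0, 0, 0, 0, 1], [0.35, -1, 0, 0, 0, 0, 1], [0.35, -1, 0, 0, 0, 0, 1], [0.35, -1, 0, 0, 0, 0, 1], [0.35, -1, 0, 0, 0, 0, 1], [0.35, -1, 0, 0, 0, 0, 1], [0.35, -1, 0, 0, 0, 0, 1], [0.35, -1, 0, 0, 0, 0, 1], [0.35, -1, 0, 0, 0, 0, 1], [0.35, -1, 0, 0, 0, 0, 1]],
  ],
)

```text
clock: 8.25
position: [0.46, -0.0034, 0.2381]
tool_rot: [-3.142, 0.0, 0.286]
force: [1.1, -0.3, -0.5]
grip_width: 0.085
finger_force: 0.0
```

Request:
move_arm(
  plan=[
    [[0.4, -1, 0.3, 0, 0, 0, 1], [0.4, -1, 0.3, 0, 0, 0, 1], [0.4, -1, 0.3, 0, 0, 0, 1], [0.4, -1, 0.3, 0, 0, 0, 1], [0.4, -1, 0.3, 0, 0, 0, 1], [0.4, -1, 0.3, 0, 0, 0, 1], [0.4, -1, 0.3, 0, 0, 0, 1], [0.4, -1, 0.3, 0, 0, 0, 1], [0.4, -1, 0.3, 0, 0, 0.7, 1], [0.4, -1, 0.3, 0, 0, 0.7, 1]],
  ],
)

```text
clock: 9.25
position: [0.4819, 0.2108, 0.1778]
tool_rot: [3.142, 0.0, 0.137]
force: [0.1, -0.3, -0.8]
grip_width: 0.0852
finger_force: 0.0
```

```bash
python3 to.py .48 .237 .17 .133;python3 -c "
from h import *
print(observe()['qpos'].round(2))"
```

```text
9.25 [0.4819 0.2108 0.1778] [3.1415e+00 4.0000e-04 1.3650e-01] 0.0852 [ 0.1 -0.3 -0.8]
shift rows [ 0.09 -1.31  0.39] turn rows [0.   0.   0.03]
[-0.32  0.44 -0.28  1.9   0.16  0.82 -2.11]
```

Request:
move_arm(
  plan=[
    [[0, -0.45, 0, 0, 0, 0.03, 1], [0, -0.45, 0, 0, 0, 0, 1], [0, -0.35, 0, 0, 0, 0, 1], [0, 0, 0, 0, 0, 0, 1], [0, 0, 0, 0, 0, 0, 1], [0, 0, 0, 0, 0, 0, 1], [0, 0, 0, 0, 0, 0, 1], [0, 0, 0, 0, 0, 0, 1], [0, 0, 0, 0, 0, 0, 1], [0, 0, 0, 0, 0, 0, 1]],
  ],
)

```text
clock: 10.25
position: [0.4786, 0.2346, 0.1783]
tool_rot: [3.142, 0.0, 0.136]
force: [-0.5, 0.8, -0.1]
grip_width: 0.0853
finger_force: 0.0
```

Run:
```python
from h import *
s=observe();f=grab_frame("wrist");cv2.imwrite("pics/w3.png",f["color"][:,:,::-1])
np.savez("pics/w3.npz",pos=s["position"],rot=s["tool_rot"],**f);print(s["position"],s["tool_rot"])
```

```text
[0.47859364 0.23457524 0.17829046] [3.14157668e+00 4.68507090e-05 1.36007509e-01]
```

View pics/w3.png

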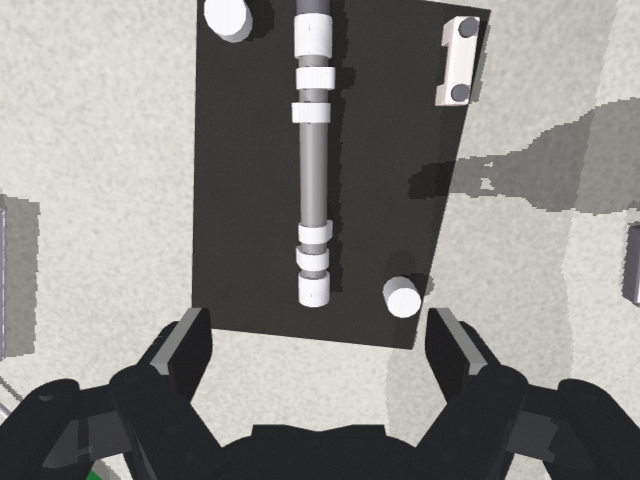

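The wrist view shows journal A at rows 14–56 near column 313 and journal B at rows 277–301 near column 314. The free shaft lies between, centred near (314,170).

```bash
python3 - <<'E'
from h import *
np.set_printoptions(precision=4,suppress=True)
f=load("w3");R=Ro.from_euler('xyz',f["rot"]).as_matrix();T=f["tool_from_camera"]
p0=R@T[:3,3]+f["pos"];Rc=R@T[:3,:3]
def c(u,v,z):
    d=Rc@np.linalg.inv(f["intrinsics"])@[u,v,1];return p0+d*(z-p0[2])/d[2]
q=[c(*p,.018) for p in((313,14),(313,56),(314,277),(314,301))]
a=(q[0]+q[1])/2;b=(q[2]+q[3])/2;d=a-b
print(q,a,b,np.linalg.norm(d),"mid",(a+b)/2,"yaw",np.arctan2(d[1],d[0]))
E
python3 to.py .5145 .242 .007 .133
```

```text
[array([0.627 , 0.2587, 0.018 ]), array([0.5998, 0.2551, 0.018 ]), array([0.4232, 0.2309, 0.018 ]), array([0.3997, 0.2278, 0.018 ])] [0.6134 0.2569 0.018 ] [0.4115 0.2293 0.018 ] 0.20378879209019063 mid [0.5124 0.2431 0.018 ] yaw 0.13565489521323396
10.3 [0.4786 0.2346 0.1783] [-3.1416  0.      0.1361] 0.0854 [-0.4  0.2 -0.3]
shift rows [ 1.83 -0.12  8.56] turn rows [-0.    0.    0.03]
```

Request:
move_arm(
  plan=[
    [[0.45, -0.04, 1, 0, 0, 0, 1], [0.45, -0.04, 1, 0, 0, 0, 1], [0.44, -0.04, 1, 0, 0, 0, 1], [0.44, -0.045, 1, 0, 0, 0, 1], [0, 0, 1, 0, 0, 0, 1], [0, 0, 1, 0, 0, 0, 1], [0, 0, 1, 0, 0, 0, 1], [0, 0, 0.8, 0, 0, 0, 1], [0, 0, 0.5, 0, 0, 0, 1], [0, 0, 0.25, 0, 0, 0, 1]],
  ],
)

```text
clock: 11.3
position: [0.5132, 0.2427, 0.0065]
tool_rot: [3.141, 0.001, 0.136]
force: [-0.6, -0.4, 0.2]
grip_width: 0.0855
finger_force: 0.0
```

Request:
move_arm(
  plan=[
    [[0, 0, 0, 0, 0, 0, -1], [0, 0, 0, 0, 0, 0, -1], [0, 0, 0, 0, 0, 0, -1], [0, 0, 0, 0, 0, 0, -1], [0, 0, 0, 0, 0, 0, -1], [0, 0, 0, 0, 0, 0, -1], [0, 0, 0, 0, 0, 0, -1], [0, 0, 0, 0, 0, 0, -1], [0, 0, 0, 0, 0, 0, -1], [0, 0, 0, 0, 0, 0, -1]],
  ],
  grip_force=70,
)

```text
clock: 12.3
position: [0.5138, 0.2427, 0.0081]
tool_rot: [3.142, -0.001, 0.136]
force: [-1.7, -1.8, 9.8]
grip_width: 0.0197
finger_force: 68.1
```

The camshaft is gripped. I lift it gently.

Request:
move_arm(
  plan=[
    [[0, 0, -0.1, 0, 0, 0, -1], [0, 0, -0.3, 0, 0, 0, -1], [0, 0, -0.5, 0, 0, 0, -1], [0, 0, -0.8, 0, 0, 0, -1], [0, 0, -1, 0, 0, 0, -1], [0, 0, -1, 0, 0, 0, -1], [0, 0, -1, 0, 0, 0, -1], [0, 0, -1, 0, 0, 0, -1], [0, 0, -0.8, 0, 0, 0, -1], [0, 0, -0.5, 0, 0, 0, -1]],
  ],
)

```text
clock: 13.3
position: [0.5136, 0.2428, 0.1491]
tool_rot: [-3.141, -0.001, 0.136]
force: [-0.5, 0.0, -8.2]
grip_width: 0.0194
finger_force: 69.0
```

Request:
move_arm(
  plan=[
    [[0, 0.3, 0, 0, 0, 0, -1], [0, 0.6, 0, 0, 0, 0, -1], [-0.1, 1, 0, 0, 0, 0, -1], [-0.1, 1, 0, 0, 0, 0, -1], [-0.1, 1, 0, 0, 0, 0, -1], [-0.1, 1, 0, 0, 0, 0, -1], [-0.1, 1, 0, 0, 0, 0, -1], [-0.1, 1, 0, 0, 0, 0, -1], [-0.1, 0.7, 0, 0, 0, -0.3, -1], [0, 0.3, 0, 0, 0, -0.6, -1]],
  ],
)

```text
clock: 14.3
position: [0.5204, 0.0813, 0.1463]
tool_rot: [3.141, 0.002, 0.229]
force: [1.1, 0.6, -8.8]
grip_width: 0.0193
finger_force: 69.1
```

Request:
move_arm(
  plan=[
    [[0, 0, 0, 0, 0, -0.8, -1], [0, 0, 0, 0, 0, -0.9, -1], [0, 0, 0, 0, 0, -0.9, -1], [0, 0, 0, 0, 0, -0.9, -1], [0, 0, 0, 0, 0, -0.9, -1], [0, 0, 0, 0, 0, -0.9, -1], [0, 0, 0, 0, 0, -0.9, -1], [0, 0, 0, 0, 0, -0.9, -1], [0, 0, 0, 0, 0, -0.9, -1], [0, 0, 0, 0, 0, -0.9, -1]],
  ],
)

```text
clock: 15.3
position: [0.5205, 0.083, 0.1463]
tool_rot: [-3.14, 0.001, 1.166]
force: [0.2, 0.0, -7.8]
grip_width: 0.0197
finger_force: 69.2
```

Request:
move_arm(
  plan=[
    [[0, 0, 0, 0, 0, -0.9, -1], [0, 0, 0, 0, 0, -0.9, -1], [0, 0, 0, 0, 0, -0.9, -1], [0, 0, 0, 0, 0, -0.9, -1], [0, 0, 0, 0, 0, -0.9, -1], [0, 0, 0, 0, 0, -0.9, -1], [0, 0, 0, 0, 0, -0.6, -1], [0, 0, 0, 0, 0, -0.3, -1], [0, 0, 0, 0, 0, 0, -1], [0, 0, 0, 0, 0, 0, -1]],
  ],
)

```text
clock: 16.3
position: [0.521, 0.0839, 0.147]
tool_rot: [-3.141, -0.0, 1.82]
force: [-0.0, -0.1, -7.8]
grip_width: 0.0199
finger_force: 69.1
```

```bash
python3 to.py .5203 -.211 .13 1.858
```

```text
16.3 [0.521  0.0839 0.147 ] [-3.141  -0.      1.8202] 0.0199 [-0.  -0.1 -7.8]
shift rows [-14.28  -3.67   0.85] turn rows [-0.01 -0.   -0.36]
```

Request:
move_arm(
  plan=[
    [[-0.3, -0.08, 0, 0, 0, 0, -1], [-0.6, -0.15, 0, 0, 0, 0, -1], [-0.9, -0.23, 0, 0, 0, 0, -1], [-1, -0.26, 0, 0, 0, 0, -1], [-1, -0.26, 0, 0, 0, 0, -1], [-1, -0.26, 0, 0, 0, 0, -1], [-1, -0.26, 0, 0, 0, 0, -1], [-1, -0.26, 0, 0, 0, 0, -1], [-1, -0.26, 0, 0, 0, 0, -1], [-1, -0.26, 0, 0, 0, 0, -1]],
  ],
)

```text
clock: 17.3
position: [0.5203, -0.0995, 0.1473]
tool_rot: [-3.141, 0.0, 1.821]
force: [-0.3, 0.5, -8.8]
grip_width: 0.0197
finger_force: 69.1
```

Request:
move_arm(
  plan=[
    [[-1, -0.26, 0, 0, 0, 0, -1], [-1, -0.26, 0, 0, 0, 0, -1], [-1, -0.26, 0, 0, 0, 0, -1], [-0.9, -0.24, 0, 0, 0, 0, -1], [-0.8, -0.2, 0, 0, 0, 0, -1], [-0.5, -0.12, 0, 0, 0, -0.1, -1], [-0.2, -0.05, 0, 0, 0, -0.15, -1], [0, 0, 0, 0, 0, -0.1, -1], [0, 0, 0, 0, 0, 0, -1], [0, 0, 0, 0, 0, 0, -1]],
  ],
)

```text
clock: 18.3
position: [0.5208, -0.2082, 0.1473]
tool_rot: [3.141, -0.0, 1.86]
force: [0.2, -0.3, -9.0]
grip_width: 0.0198
finger_force: 69.1
```

```bash
python3 to.py .5203 -.211 .078 1.858
python3 - <<'E'
from h import *
s=observe();f=grab_frame("wrist");g=grab_frame("top");h=grab_frame("scene")
np.savez("pics/top4.npz",**g);np.savez("pics/w4.npz",pos=s["position"],rot=s["tool_rot"],**f)
a=f["color"][:,:,::-1]
b=cv2.resize(h["color"][150:290,190:370,::-1],(617,480),interpolation=cv2.INTER_CUBIC)
im=np.hstack([a,b]);cv2.imwrite("pics/m4.png",cv2.resize(im,(800,int(480*800/im.shape[1])),interpolation=cv2.INTER_AREA))
E
```

```text
18.3 [ 0.5208 -0.2082  0.1473] [ 3.1415e+00 -3.0000e-04  1.8597e+00] 0.0198 [ 0.2 -0.3 -9. ]
shift rows [-0.13 -0.07  3.47] turn rows [ 0.   -0.    0.02]
```

View pics/m4.png

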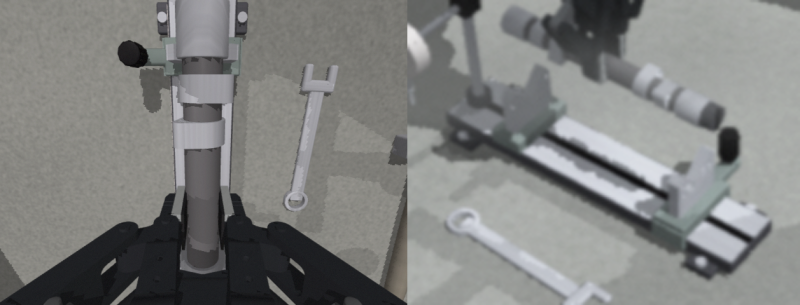

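The composite shows the level camshaft held above the stand. The drive-end journal is over the sliding V and the axis lies along the rail. I lower it to just above the seat.

Request:
move_arm(
  plan=[
    [[-0.06, -0.04, 0.2, 0, 0, 0.02, -1], [-0.06, -0.03, 0.4, 0, 0, 0, -1], [0, 0, 0.5, 0, 0, 0, -1], [0, 0, 0.5, 0, 0, 0, -1], [0, 0, 0.5, 0, 0, 0, -1], [0, 0, 0.4, 0, 0, 0, -1], [0, 0, 0.3, 0, 0, 0, -1], [0, 0, 0.2, 0, 0, 0, -1], [0, 0, 0.1, 0, 0, 0, -1], [0, 0, 0, 0, 0, 0, -1]],
  ],
)

```text
clock: 19.45
position: [0.5201, -0.2117, 0.0852]
tool_rot: [-3.142, -0.0, 1.857]
force: [0.9, 0.3, -7.9]
grip_width: 0.0194
finger_force: 69.1
```

```bash
python3 to.py .5203 -.211 .076 1.858
python3 - <<'E'
from h import *
s=observe();f=grab_frame("wrist");g=grab_frame("top");h=grab_frame("scene")
np.savez("pics/w5.npz",pos=s["position"],rot=s["tool_rot"],**f)
a=f["color"][:240,180:460,::-1];a=cv2.resize(a,(400,343))
b=cv2.resize(h["color"][165:275,200:350,::-1],(400,293),interpolation=cv2.INTER_CUBIC)
c=cv2.resize(g["color"][215:305,310:485,::-1],(400,206),interpolation=cv2.INTER_CUBIC)
o=np.zeros((560,800,3),np.uint8);o[:343,:400]=a;o[:293,400:]=b;o[350:556,400-200:600]=c
cv2.imwrite("pics/m5.png",o)
E
```

```text
19.45 [ 0.5201 -0.2117  0.0852] [-3.1416 -0.      1.8566] 0.0194 [ 0.9  0.3 -7.9]
shift rows [0.03 0.02 0.46] turn rows [-0.   -0.   -0.01]
```

View pics/m5.png

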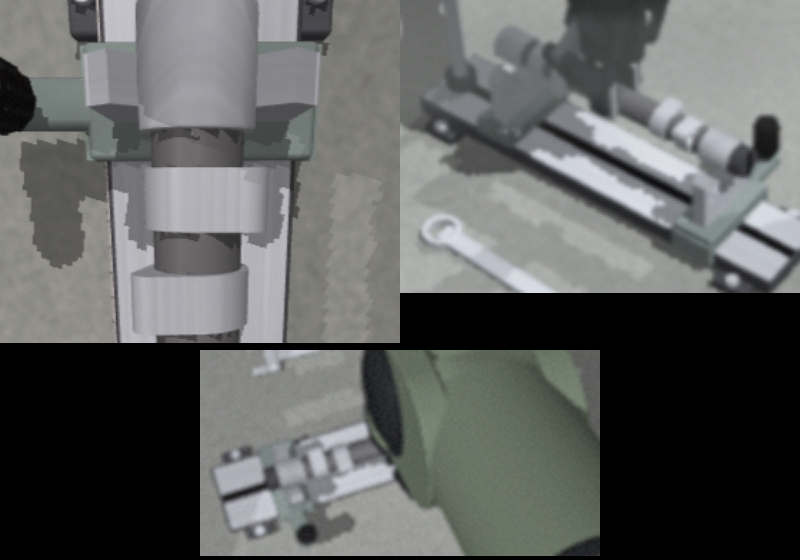

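The axis is centred in the V: journal columns 138–257 and plate columns 85–318. The journal's inner edge (row 128) is about 6–7 mm inboard of the plate's edge (row about 105), as wanted. I lower it the last millimetres slowly.

Request:
move_arm(
  plan=[
    [[0.03, 0.02, 0.05, 0, 0, 0, -1], [0, 0, 0.05, 0, 0, 0, -1], [0, 0, 0.05, 0, 0, 0, -1], [0, 0, 0.05, 0, 0, 0, -1], [0, 0, 0.05, 0, 0, 0, -1], [0, 0, 0.05, 0, 0, 0, -1], [0, 0, 0.04, 0, 0, 0, -1], [0, 0, 0.03, 0, 0, 0, -1], [0, 0, 0, 0, 0, 0, -1], [0, 0, 0, 0, 0, 0, -1]],
  ],
)

```text
clock: 20.6
position: [0.5203, -0.211, 0.0779]
tool_rot: [3.142, -0.0, 1.857]
force: [0.3, 0.5, -8.5]
grip_width: 0.0196
finger_force: 69.1
```

Request:
move_arm(
  plan=[
    [[0, 0, 0.03, 0, 0, 0, -1], [0, 0, 0.03, 0, 0, 0, -1], [0, 0, 0.03, 0, 0, 0, -1], [0, 0, 0, 0, 0, 0, -1], [0, 0, 0, 0, 0, 0, -1], [0, 0, 0, 0, 0, 0, -1], [0, 0, 0, 0, 0, 0, -1], [0, 0, 0, 0, 0, 0, -1], [0, 0, 0, 0, 0, 0, -1], [0, 0, 0, 0, 0, 0, -1]],
  ],
)

```text
clock: 21.6
position: [0.521, -0.2109, 0.0764]
tool_rot: [3.14, 0.0, 1.857]
force: [5.1, 0.6, 0.4]
grip_width: 0.0192
finger_force: 70.0
```

Contact: the weight is mostly carried, with a side push of +5 N in x. I yield about 1 mm that way and lower a touch more.

Request:
move_arm(
  plan=[
    [[0, 0.03, 0, 0, 0, 0, -1], [0, 0.03, 0, 0, 0, 0, -1], [0, 0, 0.02, 0, 0, 0, -1], [0, 0, 0.02, 0, 0, 0, -1], [0, 0, 0, 0, 0, 0, -1], [0, 0, 0, 0, 0, 0, -1], [0, 0, 0, 0, 0, 0, -1], [0, 0, 0, 0, 0, 0, -1], [0, 0, 0, 0, 0, 0, -1], [0, 0, 0, 0, 0, 0, -1]],
  ],
)

```text
clock: 22.6
position: [0.5215, -0.2108, 0.076]
tool_rot: [-3.142, 0.001, 1.857]
force: [-3.0, 0.8, 15.5]
grip_width: 0.0194
finger_force: 72.0
```

It is seated in both Vs (upward reaction, little side force). I ease off and release gently.

Request:
move_arm(
  plan=[
    [[0, -0.01, -0.02, 0, 0, 0, -1], [0, 0, 0, 0, 0, 0, -1], [0, 0, 0, 0, 0, 0, -1], [0, 0, 0, 0, 0, 0, -0.45], [0, 0, 0, 0, 0, 0, -0.4], [0, 0, 0, 0, 0, 0, -0.35], [0, 0, 0, 0, 0, 0, -0.3], [0, 0, 0, 0, 0, 0, -0.2], [0, 0, 0, 0, 0, 0, -0.1], [0, 0, 0, 0, 0, 0, 0]],
  ],
  grip_force=20,
)

```text
clock: 23.6
position: [0.5213, -0.2107, 0.0757]
tool_rot: [3.142, -0.0, 1.857]
force: [-0.1, 0.4, -0.3]
grip_width: 0.0425
finger_force: 0.0
```

Request:
move_arm(
  plan=[
    [[0, 0, 0, 0, 0, 0, 0.5], [0, 0, 0, 0, 0, 0, 0.5], [0, 0, 0, 0, 0, 0, 0.5], [0, 0, -0.3, 0, 0, 0, 0.5], [0, 0, -0.6, 0, 0, 0, 0.5], [0, 0, -1, 0, 0, 0, 0.5], [0, 0, -1, 0, 0, 0, 0.5], [0, 0, -1, 0, 0, 0, 0.5], [0, 0, -1, 0, 0, 0, 0.5], [0, 0, -1, 0, 0, 0, 0.5]],
  ],
)

```text
clock: 24.6
position: [0.5213, -0.2106, 0.1956]
tool_rot: [3.141, 0.0, 1.857]
force: [0.2, -0.0, 0.8]
grip_width: 0.0642
finger_force: 0.0
```

Request:
move_arm(
  plan=[
    [[0, -1, -0.6, 0, 0, 0, 0.5], [0, -1, -0.6, 0, 0, 0, 0.5], [0, -1, -0.6, 0, 0, 0, 0.5], [0, -1, 0, 0, 0, 0, 0.5], [0, -1, 0, 0, 0, 0, 0.5], [0.5, -1, 0, 0, 0, 0, 0.5], [1, 0, 0, 0, 0, 0, 0.5], [1, 0, 0, 0, 0, 0, 0.5], [1, 0, 0, 0, 0, 0, 0.5], [1, 0, 0, 0, 0, 0, 0.5]],
  ],
)

```text
clock: 25.6
position: [0.3805, -0.157, 0.2302]
tool_rot: [3.141, 0.001, 1.857]
force: [0.5, 0.5, 0.1]
grip_width: 0.0644
finger_force: 0.0
```

Request:
move_arm(
  plan=[
    [[1, 0, 0, 0, 0, 0, 0.5], [1, 0, 0, 0, 0, 0, 0.5], [1, 0, 0, 0, 0, 0, 0.5], [1, 0, 0, 0, 0, 0, 0.5], [1, 0, 0, 0, 0, 0, 0.5], [1, 0, 0, 0, 0, 0, 0.5], [1, 0, 0, 0, 0, 0, 0.5], [1, 0, 0, 0, 0, 0, 0.5], [1, 0, 0, 0, 0, 0, 0.5], [0, 0, 0, 0, 0, 0, 0.5]],
  ],
)

```text
clock: 26.6
position: [0.3292, 0.0167, 0.2299]
tool_rot: [3.141, 0.001, 1.86]
force: [-0.7, -0.4, 0.3]
grip_width: 0.0639
finger_force: 0.0
```

Run:
```python
from h import *
g=grab_frame("top");h=grab_frame("scene");np.savez("pics/top6.npz",**g)
c=cv2.resize(g["color"][215:305,310:485,::-1],(788,405),interpolation=cv2.INTER_CUBIC)[:370]
b=cv2.resize(h["color"][165:275,200:350,::-1],(300,220),interpolation=cv2.INTER_CUBIC)
o=np.zeros((600,800,3),np.uint8);o[:370,:788]=c;o[375:595,:300]=b
d=cv2.resize(g["color"][200:340,145:260,::-1],(180,220));o[375:595,320:500]=d
cv2.imwrite("pics/m6.png",o)
```

View pics/m6.png

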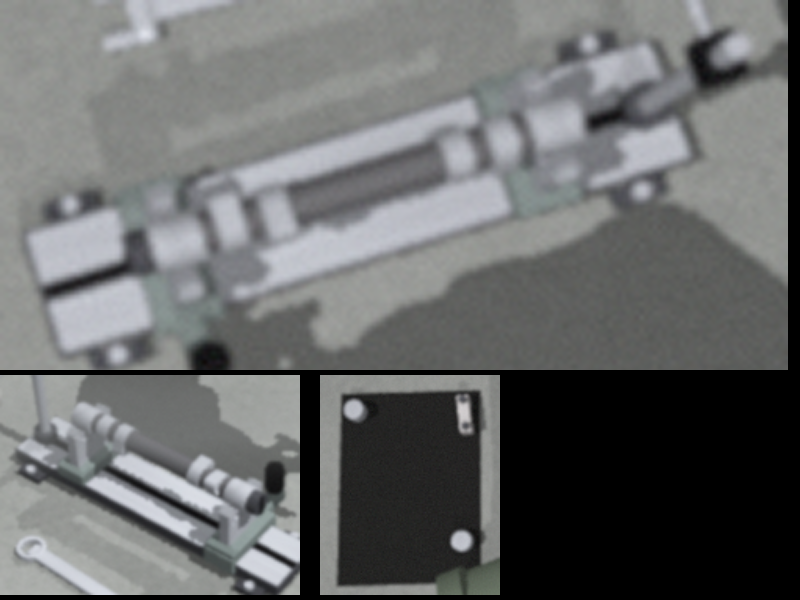

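The camshaft lies in both Vs, with tappets, cap and spanner undisturbed. The sliding V tips' midpoint (175,243) matches journal A (177,243); the fixed V tips' midpoint (549,128) compares with journal B (556,127). I check the fixed end by profile.

Run:
```python
from h import *
f=load("top6");g=cv2.cvtColor(f["color"],cv2.COLOR_RGB2GRAY).astype(np.float32)
th=.287;x=np.array([np.cos(th),np.sin(th),0]);y=np.array([-np.sin(th),np.cos(th),0]);O=np.array([.5203,-.2119,0])
ys=np.arange(-.132,-.062,.002)
for base in(ys,-ys[::-1]):
    print("y   ",(base*1000).round().astype(int).tolist())
    for n,xs,z in(("far tip",(.024,.027),.087),("near tip",(-.027,-.024),.087),("journal",(-.006,0,.006),.097)):
        pr=[np.mean([cv2.remap(g,*[np.float32([[c]]) for c in proj(f,O+x*a+y*b+[0,0,z])],cv2.INTER_LINEAR)[0,0] for a in xs]) for b in base]
        print(n,np.round(pr).astype(int).tolist())
```

```text
y    [-132, -130, -128, -126, -124, -122, -120, -118, -116, -114, -112, -110, -108, -106, -104, -102, -100, -98, -96, -94, -92, -90, -88, -86, -84, -82, -80, -78, -76, -74, -72, -70, -68, -66, -64]
far tip [153, 151, 147, 137, 126, 122, 122, 129, 134, 135, 140, 145, 141, 136, 135, 139, 145, 148, 147, 145, 141, 133, 129, 128, 127, 126, 125, 127, 129, 129, 130, 125, 117, 121, 137]
near tip [187, 175, 157, 135, 122, 119, 120, 121, 119, 121, 121, 118, 122, 130, 142, 156, 164, 165, 163, 160, 152, 142, 135, 133, 132, 132, 133, 136, 140, 141, 139, 135, 127, 136, 160]
journal [80, 79, 83, 87, 87, 83, 85, 84, 85, 99, 125, 156, 172, 177, 177, 175, 175, 176, 177, 180, 182, 181, 175, 160, 129, 108, 111, 132, 158, 174, 177, 177, 177, 170, 154]
y    [64, 66, 68, 70, 72, 74, 76, 78, 80, 82, 84, 86, 88, 90, 92, 94, 96, 98, 100, 102, 104, 106, 108, 110, 112, 114, 116, 118, 120, 122, 124, 126, 128, 130, 132]
far tip [143, 138, 142, 143, 139, 138, 139, 139, 129, 115, 104, 98, 97, 99, 109, 125, 138, 145, 148, 149, 147, 145, 138, 130, 126, 128, 129, 129, 126, 126, 129, 139, 150, 153, 149]
near tip [134, 126, 126, 127, 126, 125, 128, 127, 126, 125, 126, 122, 111, 97, 94, 111, 141, 160, 166, 165, 164, 158, 144, 136, 134, 139, 142, 142, 140, 146, 161, 180, 192, 194, 193]
journal [110, 139, 171, 187, 190, 189, 188, 181, 159, 126, 106, 110, 133, 160, 176, 181, 180, 178, 178, 177, 180, 182, 185, 185, 174, 148, 113, 84, 78, 76, 77, 84, 100, 119, 132]
```

Both journals are centred on their V-plates to within about 1 mm (fixed end −98 against −97.5, sliding end 101.3 against 101.3). I hand the job in.

```bash
python3 -c "
from workcell import job_done
print(job_done())"
```

```text
the job is handed in; nothing more can be done
None
```

The job is handed in: the sliding V-rest is set to about 200 mm spacing and the camshaft lies gently in both Vs, each journal centred on its V to about 1 mm, the arm is clear, and the tappets, cap and spanner were left where they lay.

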